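# Roll the spacer bush up to the index line

## Task

The black spacer bush lying across the metal track has to be brought up to the inspection position: roll it along the track by pushing on its upper half with your fingertips until it lies across the black line between the two pointers, and leave it at rest there, its axis in line with the pointers to within a centimetre. Only push it - do not lift or pinch it, and do not reach down behind it to shove it below mid-height. Leave everything else as it stands.

Things in the scene. Friction and masses are not known exactly. Their poses are not given: they have to be found in the camera images.
- track: fixed metal roll track on the table, 360 mm long (its x axis, the rolling direction), 116 mm wide (y); origin at the centre of its underside on the table. Flat bed, top at z = 12 mm; along both long edges a dark rail 8 mm wide, top at z = 26 mm, with 100 mm between the rails; a lip across each end, top at z = 24 mm
- index: two fixed pointer blocks just outside the rails; x and y axes as the track's. Each is 24 mm long (x), 45 mm tall, its inner face 62 mm from the track's centre line; brass pointers aim inward at 34.5 mm above the table, the height of the bush's axis. Origin on the table midway between the blocks
- index_line (a point): centre of the black line that runs across the bed (along y) from pointer to pointer, 12 mm above the table; x axis = rolling direction, from the bush towards the line. 40 to 90 mm past the track's centre
- bush_mid (a point): centre of the bush to roll: smooth black plastic cylinder, 45 mm diameter, 90 mm long, 0.13-0.27 kg, lying across the bed, axis = the point's z. Centre 34.5 mm above the table; starts 70-120 mm before the track's centre. Pushed from behind at 30 mm/s with tips 5-8 mm above mid-height it rolls freely and stops within a few mm of the finger; faster it runs on; higher up a tip grips and drags
- spare_bush: a second black spacer bush like the first, standing on end on the table beside the track, 45 mm diameter, 88 mm tall; origin at the centre of its underside; leave alone
- loose_gearhead: black square gearhead with a yellow shaft cap, 80x61x60 mm, on the table beyond the track; origin at its underside; leave alone
- tin: flat round grease tin, 67 mm diameter, 36 mm tall, on the table on the robot's side of the track; origin at the centre of its underside; leave alone
- tape: roll of brown packing tape lying flat, 110 mm diameter, 48 mm tall, at the back; origin at the centre of its underside; leave alone
- glue: adhesive bottle, 59 mm wide, 154 mm tall, at the back right; origin at the centre of its underside; leave alone
- motor: upright motor, about 81x129x124 mm, at the back; origin at its underside; leave alone
There are look-alikes about, which are no part of the job. Of the things that look like the index, the smallest one is meant.

How it is judged:
By the outcome, as a careful person would: the job done as asked, in the order asked, and still so for the second after the job is handed in, with the robot touching nothing.
It also fails if it takes over 42 s, if anything falls off the work surface, if the arm or the gripper's body presses on something with over 40 N, if the wrist force passes 120 N, or if a joint passes its speed limit or range.

## Robot

A 7-joint arm with a two-finger parallel gripper is mounted at the origin on the work surface; the furniture and walls round the work are solid. World frame = base frame: x ahead of the robot, y to its left, z up, the work surface at z = 0. Lengths are in m, angles in degrees, forces in N, time in s.
With the tool pointing down it reaches from about 0.425 to 0.875 m from the base axis. Payload 4.7 kg.
Tool frame: the origin (TCP) lies on the mounting face of the last link; the fingertips stand 182 mm ahead of it and the grasp point (between the pads) lies 164 mm ahead of it; z points along the fingers, x is the direction in which the jaws open and shut, and the axes are right-handed (so a half turn about z gives the same grasp; the last joint's range is limited). The gripper opens to 87 mm and grips with 3 to 60 N. Pads are 19 mm wide; open, the fingers measure 117 mm over their backs; the gripper's body (75 mm by 190 mm) begins 51 mm behind the grasp point.
Start: joints at [69.964, 18.392, -4.016, 83.108, 1.295, 78.541, -3.26], TCP at [0.231, -0.607, 0.405] pointing down, gripper open.
Joint ranges: [-163.93, 163.93], [-17.29, 119.83], [-79.2, 71.16], [3.27, 140.29], [-89.18, 269.18], [5.43, 117.66], [-154.24, 154.24]. Speed limits (degrees/s): [147.25, 147.25, 180, 180, 180, 180, 180].

## Interface

Orientations are given as [roll, pitch, yaw] about the fixed x, y, z axes, in that order (R = Rz(yaw) Ry(pitch) Rx(roll)).
In Python, from cell import status, cams, env, outline_of, landmark_of gives the robot as it stands. The module is installed in compiled form; this text tells all that it offers.
- The arm moves only by the tool jog_arm, never from a script. Its argument "rows" is a list of rows, each a list of 7 numbers: the closure, from 0 (fully open) to 1 (shut), then the shift along the tool's x, y, z in m, then the turn, a rotation vector about the tool's x, y, z in degrees. A call has 1 to 12 rows; each row shifts and turns the commanded pose from where the row before left it, along the tool's axes as they then stand; what a row does not reach is not made up. A row lasts 1/12 s, in which the tool goes at most 41.7 mm and 7.16 degrees, less where a joint would pass 70% of its speed; a pose out of reach is approached as far as the arm can. A call with a gripper value outside its range is refused whole. The fingers move at their own pace and stop on an object; "grip_force" is the grip in N (left out, the last holds). Time passes only in rows, so rows that do not move let the fingers close. It gives the time, the measured TCP pose, the force and the opening at its end, in the units of the state.
- status.get_obs(): the state, without advancing time (a new reading comes with each control period).
- cams.read_camera(name): name is "side" or "top"; returns (picture, depth): 480x640x3 uint8, red, green, blue; 480x640 float32, m along the optical axis (not along the pixel's ray), 0 where there is no reading.
- cams.camera_params(name): a dict with "vfov" (degrees; the focal length in pixels is half the picture's height over the tangent of half this angle, whatever the lens; pixels are square), "cx", "cy" (the principal point, pixels), "k1" (the pictures are not rectified: a ray, as slopes to the right and down, at radius r is drawn at 1 + k1 r^2 times it, then the intrinsics apply), "eye" and "attitude" of the camera in the world. Camera axes: x right, y up, looking along -z (the intrinsics and any distortion apply to the point x, -y, -z); pixel columns grow to the right and rows downward; lengths in m; the calibration is good to about 2 mm. A picture is of the moment at which its call begins. camera_params takes no time and is no camera call.
- env.sign_off(): hands the job in, once; it reports no verdict.
Trained networks look in the newest picture that a camera, given by its name, has taken for a name from the list of things; names that differ only in an ending like _2 or _b are one class to them, and where a whole thing is asked for, a point or a joint stands for the part that bears it (a point fixed in the world has none). Each returns a list of dicts, best first, with "conf" (0 to 1); they miss things now and then, are a little off and sometimes report something else, mostly with a low value. They report only what shows in the picture. A call takes as long as a camera call. They do not tell look-alikes from the thing itself.
- outline_of(camera, name): "pixels" (480x640 bool, what is visible of it) and "box" ([left, top, right, bottom] in pixels, round what is visible of it).
- landmark_of(camera, name): "position" ([row, column] in pixels: a listed point, or the origin of a listed thing).
The state is a dict: "time_s": time; "qpos": joint angles; "joint_velocities": joint speeds; "effort": joint torques, N m; "tool_pos": TCP position; "tool_rot": TCP orientation; "force": force on the tool from outside, world axes, zero at the start; "wrist_torque": the same for the moment, N m; "grip_width": finger opening in m.
Only numpy, scipy, OpenCV 4.12 (cv2) and the standard library are available. Lean on these libraries where they do the work, as an engineer would, in place of code of your own. Each camera call takes 0.05 s, during which the arm holds its last target. There are 200 camera calls.

## Working session

There is one attempt and no reset: what is moved stays moved. The work goes in short steps, Python scripts to look and compute and a tool call to move; the robot and the scene stay as the last step left them, time stands still between calls to the robot, and variables do not carry over. Pictures are saved under pics/ and viewed, about 8 in all and at most 12, crops included, and the job is handed in when it is done.

Besides the shell and the picture viewer there is one more tool, called after "Request:" by a JSON object that holds its "op" and its "data". jog_arm: Moves the arm, as the interface text tells. Its arguments: {"type":"object","properties":{"rows":{"type":"array"},"grip_force":{"type":"number"}},"required":["rows"]}

```bash
mkdir -p pics; cat > h.py <<'E'
import numpy as np, cv2
from scipy.spatial.transform import Rotation as R
from cell import status, cams, env, outline_of, landmark_of
def K(n):
    p=cams.camera_params(n); f=240/np.tan(np.radians(p['vfov'])/2); return p,f
def rot(p):
    a=np.array(p['attitude'],float)
    return a if a.shape==(3,3) else R.from_euler('xyz',a,degrees=True).as_matrix()
def ray(n,r,c):
    p,f=K(n); x=(c-p['cx'])/f; y=(r-p['cy'])/f
    u,v=x,y
    for _ in range(20):
        s=1+p['k1']*(u*u+v*v); u,v=x/s,y/s
    return np.array(p['eye']), rot(p)@np.array([u,-v,-1.])
def atz(n,r,c,z):
    e,d=ray(n,r,c); return e+d*(z-e[2])/d[2]
def atd(n,r,c,dep):
    e,d=ray(n,r,c); return e+d*dep
def proj(n,P):
    p,f=K(n); q=rot(p).T@(np.array(P)-p['eye']); u,v=q[0]/-q[2],-q[1]/-q[2]
    s=1+p['k1']*(u*u+v*v); return np.array([p['cy']+f*v*s,p['cx']+f*u*s])
E
python3 - <<'E'
from h import *
im={}
for n in('top','side'):
    print(n,cams.camera_params(n)); im[n],d=cams.read_camera(n); np.save(n+'_d.npy',d); cv2.imwrite(f'pics/{n}0.png',im[n][:,:,::-1])
o=status.get_obs();print(o)
for n in('top','side'):
    for t,z in(('track',0),('index',0),('index_line',.012),('bush_mid',.0345),('spare_bush',0),('tin',0)):
        for r in landmark_of(n,t)[:4]: print(n,t,round(r['conf'],2),np.round(r['position']),np.round(atz(n,*r['position'],z),3))
E
```

```text
top {'vfov': 47.624121082025816, 'cx': 320.8885601325448, 'cy': 243.16501622990992, 'k1': -0.001635773313958967, 'eye': array([ 0.35184246, -0.045299  ,  1.30831214]), 'attitude': array([  7.44029229,   0.83092527, -91.04015544])}
side {'vfov': 50.42409333462664, 'cx': 319.7285119745484, 'cy': 241.5793798674728, 'k1': -0.14401147266205916, 'eye': array([0.07906044, 0.82089616, 0.56182731]), 'attitude': array([  61.69337187,    1.3125147 , -152.69514018])}
{'time_s': 0.1, 'qpos': array([69.96367263, 18.43585841, -4.01739344, 83.16605296,  1.29431607,
       78.54107025, -3.26238195]), 'joint_velocities': array([-0.02364147, -0.06400152, -0.01834385, -0.07928639, -0.0733168 ,
        0.03596774,  0.07925158]), 'effort': array([ 3.62152678e-04, -4.92571843e+01, -4.05646591e-01, -3.13397813e+01,
       -6.43079868e-02,  3.95189342e-02,  1.02325166e-04]), 'tool_pos': array([ 0.2312163 , -0.60730196,  0.4037753 ]), 'tool_rot': array([ 1.79995892e+02,  9.77818259e-02, -6.91548742e+01]), 'force': array([-0.10131337,  0.12012881, -0.5831426 ]), 'wrist_torque': array([-0.04475255,  0.02246082,
[... 464 characters left out ...]
.56 [190. 324.] [ 0.654 -0.039  0.   ]
top tin 0.67 [301. 269.] [0.385 0.098 0.   ]
side track 0.91 [272. 311.] [0.524 0.025 0.   ]
side index 0.88 [386. 385.] [0.264 0.273 0.   ]
side index 0.79 [221. 417.] [ 0.398 -0.299  0.   ]
side index 0.68 [281. 300.] [0.527 0.068 0.   ]
side index_line 0.97 [279. 304.] [0.516 0.074 0.012]
side index_line 0.93 [213. 418.] [ 0.404 -0.322  0.012]
side index_line 0.85 [381. 386.] [0.262 0.272 0.012]
side bush_mid 0.83 [239. 346.] [ 0.492 -0.079  0.034]
side bush_mid 0.65 [274. 314.] [0.488 0.078 0.034]
side spare_bush 0.73 [245. 278.] [ 0.65  -0.046  0.   ]
side spare_bush 0.29 [226. 248.] [ 0.77 -0.1   0.  ]
side tin 0.75 [309. 359.] [0.381 0.104 0.   ]
```

View pics/top0.png

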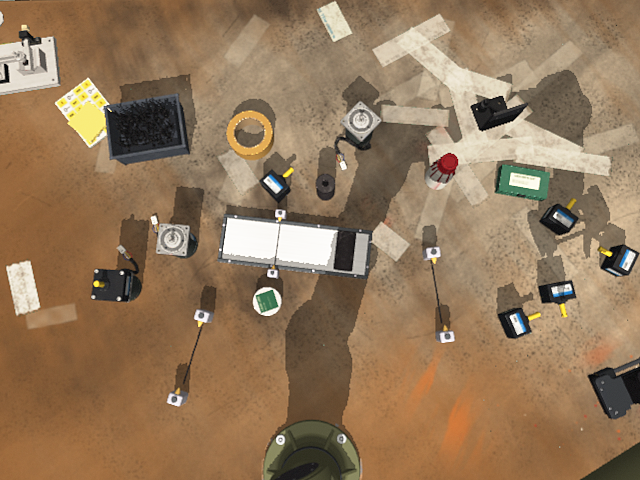

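View pics/side0.png

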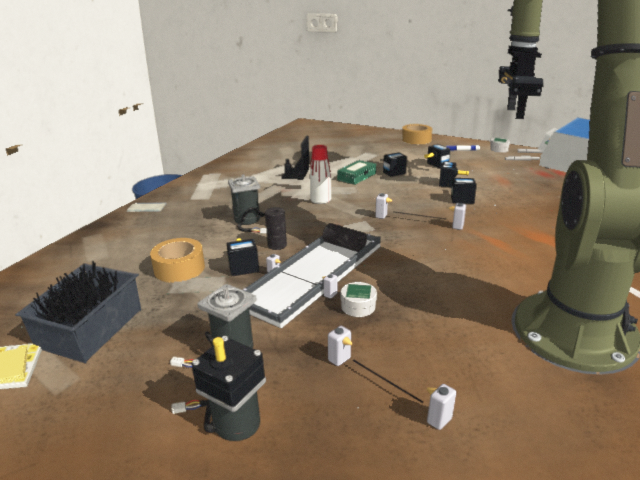

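The true index is the narrow pair straddling the track (top view, about (280,214) and (272,272)). The bush is at (344,250) and the two wider pairs are look-alikes. Next I'll measure precisely.

```bash
python3 - <<'E'
from h import *
im=cv2.imread('pics/top0.png'); c=im[190:300,205:385]
cv2.imwrite('pics/crop_top.png',cv2.resize(c,None,fx=4.4,fy=4.4,interpolation=cv2.INTER_CUBIC))
im=cv2.imread('pics/side0.png'); c=im[215:325,235:395]
cv2.imwrite('pics/crop_side.png',cv2.resize(c,None,fx=5,fy=5,interpolation=cv2.INTER_CUBIC))
for n in('top','side'):
    cams.read_camera(n)
    for t in('track','index','bush_mid'):
        for o in outline_of(n,t)[:3]:
            m=o['pixels']; r,cc=np.nonzero(m); print(n,t,round(o['conf'],2),np.round(o['box']),m.sum())
            if n=='top' and t!='index':
                z={'track':.024,'bush_mid':.0345}[t]
                P=np.array([atz(n,a,b,z)[:2] for a,b in zip(r,cc)])
                box=cv2.minAreaRect(P.astype(np.float32)*1000); print(box)
E
```

```text
top track 0.82 [217. 215. 373. 280.] 6420Traceback (most recent call last):
  File "<stdin>", line 13, in <module>
  File "h.py", line 16, in atz
    e,d=ray(n,r,c); return e+d*(z-e[2])/d[2]
        ~~~^^^^^^^
  File "h.py", line 10, in ray
    p,f=K(n); x=(c-p['cx'])/f; y=(r-p['cy'])/f
        ~^^^
  File "h.py", line 5, in K
    p=cams.camera_params(n); f=240/np.tan(np.radians(p['vfov'])/2); return p,f
ValueError: time passes only in moves, steps and waits
```

View pics/crop_top.png

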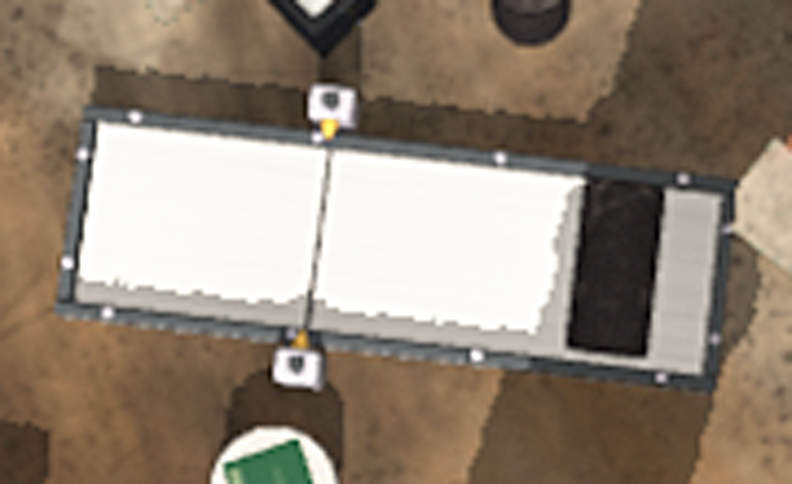

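View pics/crop_side.png

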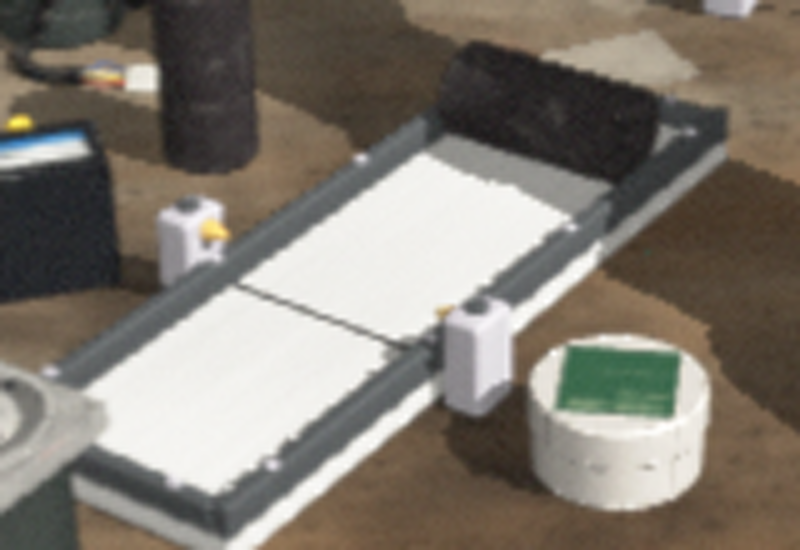

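```bash
python3 - <<'E'
from h import *
q=lambda x,y,z: atz('top',190+(y+.5)/4.4-.5,205+(x+.5)/4.4-.5,z)
qs=lambda x,y,z: atz('side',215+(y+.5)/5-.5,235+(x+.5)/5-.5,z)
pr=lambda *a:print(*[np.round(v*1000,1) if isinstance(v,np.ndarray) else v for v in a])
a,b=q(330,150,.012),q(308,328,.012); pr('line',a,b,(a+b)/2)
a,b=qs(238,285,.012),qs(405,347,.012); pr('line side',a,b,(a+b)/2)
a,b=q(331,104,.045),q(296,366,.045); pr('blocks',a,b,(a+b)/2, np.linalg.norm(a-b)*1000)
tl,tr,br,bl=q(88,108,.026),q(735,182,.024),q(712,390,.024),q(57,310,.026)
pr('track',tl,tr,br,bl,(tl+tr+br+bl)/4); 
for e in(tl-tr,bl-br,tl-bl,tr-br): pr(np.linalg.norm(e)*1000,np.degrees(np.arctan2(e[1],e[0])))
for z in(.0345,.05):
  c=[q(590,180,z),q(664,185,z),q(645,355,z),q(568,347,z)]; pr('bush',*c,sum(c)/4)
for n in('top','side'):
    im,d=cams.read_camera(n); p,f=K(n)
    for t in('bush_mid',):
        o=outline_of(n,t)[0]; m=o['pixels']; r,cc=np.nonzero(m)
        print(n,o['conf'],o['box'])
        P=np.array([atd(n,a,b,d[a,b]) for a,b in zip(r,cc) if d[a,b]>0])
        P=P[(P[:,2]>.03)&(P[:,2]<.07)]; pr(len(P),P.mean(0),np.percentile(P,[2,50,98],axis=0).ravel())
E
```

```text
line [570.9  69.4  12. ] [473.   82.2  12. ] [521.9  75.8  12. ]
line side [569.1  67.8  12. ] [485.1  79.6  12. ] [527.1  73.7  12. ]
blocks [590.4  65.7  45. ] [449.8  85.4  45. ] [520.1  75.6  45. ] 141.8941027162847
track [594.5 200.1  26. ] [ 546.8 -151.4   24. ] [ 434.3 -135.6   24. ] [484.1 216.4  26. ] [514.9  32.4  25. ]
354.72529658500855 82.26967558403226
355.52542629811455 81.94962800703198
111.61572268771808 -8.367690795810551
113.59557827115995 -7.955788425240671
bush [547.9 -72.6  34.5] [ 544.3 -112.3   34.5] [452.9 -99.8  34.5] [458.  -58.8  34.5] [500.8 -85.9  34.5]
bush [545.5 -72.3  50. ] [ 542.  -111.5   50. ] [451.7 -99.1  50. ] [456.7 -58.7  50. ] [499.  -85.4  50. ]
top 0.82 [331.1, 230.6, 357.4, 271.5]
743 [497.8 -83.6  52.4] [ 454.7 -107.7   38.   497.4  -83.5   53.6  541.5  -59.9   61.5]
side 0.92 [324.1, 222.5, 367.2, 251.5]
690 [495.2 -73.1  46.3] [454.2 -95.2  30.9 494.1 -70.4  47.6 543.3 -58.6  57.5]
```

Request:
{"op": "jog_arm", "data": {"rows": [[0.5,0,0,0,0,0,-6.8],[0.5,0,0,0,0,0,-6.8],[0.5,0,0,0,0,0,-6.8],[0.5,0,0,0,0,0,-6.8],[0.5,0,0,0,0,0,-6.8],[0.5,0,0,0,0,0,-6.8],[0.5,0,0,0,0,0,-6.8],[0.5,0,0,0,0,0,-6.8],[0.5,0,0,0,0,0,-6.8],[0.5,0.005,-0.015,0,0,0,0],[0.5,0.01,-0.025,0,0,0,0],[0.5,0.012,-0.03,0,0,0,0]]}}

```text
time_s: 2.0
tool_pos: [0.2663, -0.5425, 0.4044]
tool_rot: [180.0, 0.0, -8.2]
force: [0.3, -0.3, 0.4]
grip_width: 0.0432
```

Request:
{"op": "jog_arm", "data": {"rows": [[0.5,0.015,-0.036,0,0,0,0],[0.5,0.015,-0.038,0,0,0,0],[0.5,0.015,-0.038,0,0,0,0],[0.5,0.015,-0.038,0,0,0,0],[0.5,0.015,-0.038,0,0,0,0],[0.5,0.015,-0.038,0,0,0,0],[0.5,0.015,-0.038,0,0,0,0],[0.5,0.015,-0.038,0,0,0,0],[0.5,0.015,-0.038,0,0,0,0],[0.5,0.015,-0.036,0,0,0,0],[0.5,0,-0.02,0,0,0,0],[0.5,0,0,0,0,0,0]]}}

```text
time_s: 3.0
tool_pos: [0.4728, -0.1643, 0.4053]
tool_rot: [-179.9, -0.1, -7.4]
force: [-0.3, -0.5, -0.4]
grip_width: 0.0433
```

Request:
{"op": "jog_arm", "data": {"rows": [[0.5,0.005,-0.014,0.01,0,0,0],[0.5,0.005,-0.014,0.02,0,0,0],[0.5,0.005,-0.014,0.025,0,0,0],[0.5,0,0,0.025,0,0,0],[0.5,0,0,0.025,0,0,0],[0.5,0,0,0.02,0,0,0],[0.5,0,0,0.015,0,0,0],[0.5,0,0,0.005,0,0,0],[0.5,0,0,0,0,0,0],[0.5,0,0,0,0,0,0]]}}

```text
time_s: 3.83
tool_pos: [0.4919, -0.1314, 0.2603]
tool_rot: [180.0, -0.0, -8.0]
force: [0.8, 0.7, 0.4]
grip_width: 0.0432
```

```bash
python3 - <<'E'
from h import *
o=status.get_obs();print(o['time_s'],o['tool_pos'],o['tool_rot'])
im,d=cams.read_camera('side')
cv2.imwrite('pics/side1.png',cv2.resize(im[170:330,230:440,::-1],None,fx=3.5,fy=3.5,interpolation=cv2.INTER_CUBIC))
E
```

```text
3.8333 [ 0.49193418 -0.13141354  0.26031072] [ 1.79983343e+02 -3.34220755e-02 -7.98662057e+00]
```

View pics/side1.png

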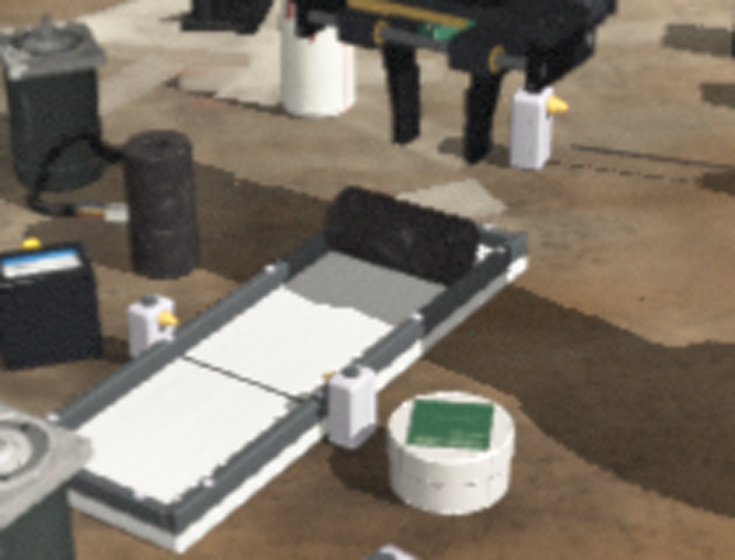

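Request:
{"op": "jog_arm", "data": {"rows": [[0.5,0,0,0.008,0,0,0],[0.5,0,0,0.012,0,0,0],[0.5,0,0,0.011,0,0,0],[0.5,0,0,0.0063,0,0,0],[0.5,0,0,0,0,0,0],[0.5,0,0,0,0,0,0],[0.5,0,0,0,0,0,0],[0.5,0,-0.002,0,0,0,0],[0.5,0,-0.002,0,0,0,0],[0.5,0,-0.0015,0,0,0,0]]}}

```text
time_s: 4.72
tool_pos: [0.4927, -0.1252, 0.2228]
tool_rot: [180.0, -0.0, -7.9]
force: [0.4, 0.4, 0.3]
grip_width: 0.044
```

Request:
{"op": "jog_arm", "data": {"rows": [[0.5,0,-0.002,0,0,0,0],[0.5,0,-0.002,0,0,0,0],[0.5,0,-0.002,0,0,0,0],[0.5,0,-0.002,0,0,0,0],[0.5,0,-0.0022,0,0,0,0],[0.5,0,-0.0022,0,0,0,0],[0.5,0,-0.0022,0,0,0,0],[0.5,0,-0.0022,0,0,0,0],[0.5,0,-0.0022,0,0,0,0],[0.5,0,-0.0022,0,0,0,0],[0.5,0,-0.0022,0,0,0,0],[0.5,0,-0.0022,0,0,0,0]]}}

```text
time_s: 5.72
tool_pos: [0.4961, -0.0999, 0.2224]
tool_rot: [180.0, 0.0, -8.0]
force: [0.4, 0.0, -0.2]
grip_width: 0.0435
```

Request:
{"op": "jog_arm", "data": {"rows": [[0.5,0,-0.0024,0,0,0,0],[0.5,0,-0.0024,0,0,0,0],[0.5,0,-0.0024,0,0,0,0],[0.5,0,-0.0024,0,0,0,0],[0.5,0,-0.0024,0,0,0,0],[0.5,0,-0.0024,0,0,0,0],[0.5,0,-0.0024,0,0,0,0],[0.5,0,-0.0024,0,0,0,0],[0.5,0,-0.0024,0,0,0,0],[0.5,0,-0.0024,0,0,0,0],[0.5,0,-0.0024,0,0,0,0],[0.5,0,-0.0024,0,0,0,0]]}}

```text
time_s: 6.72
tool_pos: [0.5001, -0.0714, 0.2224]
tool_rot: [180.0, -0.0, -8.0]
force: [0.2, -0.2, -0.1]
grip_width: 0.0434
```

```bash
cat > m.py <<'E'
from h import *
o=status.get_obs(); tp=o['tool_pos']*1000
C=np.array([515.2,32.4]);u=np.array([.139,.990]);v=np.array([.990,-.139])
print(o['time_s'],tp,'tool s',(tp[:2]-C)@u,'lat',(tp[:2]-C)@v,'f',o['force'])
for n in('side','top'):
    im,d=cams.read_camera(n); L=landmark_of(n,'bush_mid')
    for l in L[:2]:
        P=atz(n,*l['position'],.0345)[:2]*1000; print(n,round(l['conf'],2),P,'s',(P-C)@u,'lat',(P-C)@v)
    cv2.imwrite(f'pics/{n}_m.png',im[:,:,::-1])
    for oo in outline_of(n,'bush_mid')[:2]:
        r,c=np.nonzero(oo['pixels']); Q=np.array([[a,b] for a,b in zip(r,c)])
        P=np.array([atd(n,a,b,d[a,b]) for a,b in Q if d[a,b]>0])*1000
        P=P[(P[:,2]>40)&(P[:,2]<62)]
        if len(P)<20: continue
        s=(P[:,:2]-C)@u; w=(P[:,:2]-C)@v; A=np.c_[s,P[:,2],np.ones(len(s))]
        # circle fit with known radius: (s-s0)^2+(z-34.5)^2=22.5^2, front/back ambiguous -> least squares, allow yaw
        from scipy.optimize import least_squares
        fit=least_squares(lambda p:np.hypot(s-p[0]-p[1]*w,P[:,2]-p[2])-22.5,[s.mean(),0,34.5],loss='soft_l1')
        print(n,'outline',round(oo['conf'],2),len(P),'s0 %.1f yaw %.1fdeg z0 %.1f'%(fit.x[0],np.degrees(fit.x[1]),fit.x[2]),'lat',np.percentile(w,[2,98]))
E
python3 m.py
```

```text
6.7167 [500.06457383 -71.38585753 222.44976995] tool s -104.85182319115485 lat -0.5578377102700787 f [ 0.22810813 -0.21852458 -0.06704068]
side 0.67 [506.53857441 -36.33305381] s -69.24966143024851 lat 0.9790831450406582
side outline 0.93 537 s0 -71.4 yaw 0.3deg z0 33.6 lat [-44.05893344  42.17059325]
top 0.51 [512.0023658  -29.99239841] s -62.2129455841104 lat 5.506885522066668
top outline 0.49 112 s0 -66.8 yaw 1.1deg z0 35.9 lat [-44.90748214  -3.76039024]
```

Request:
{"op": "jog_arm", "data": {"rows": [[0.5,0,-0.002,0,0,0,0],[0.5,0,-0.0024,0,0,0,0],[0.5,0,-0.0024,0,0,0,0],[0.5,0,-0.0024,0,0,0,0],[0.5,0,-0.0024,0,0,0,0],[0.5,0,-0.0024,0,0,0,0],[0.5,0,-0.0024,0,0,0,0],[0.5,0,-0.0024,0,0,0,0],[0.5,0,-0.0024,0,0,0,0],[0.5,0,-0.0024,0,0,0,0],[0.5,0,-0.0024,0,0,0,0],[0.5,0,-0.0024,0,0,0,0]]}}

```text
time_s: 8.02
tool_pos: [0.504, -0.0433, 0.2225]
tool_rot: [180.0, -0.0, -8.0]
force: [0.2, -0.5, -0.1]
grip_width: 0.0434
```

Request:
{"op": "jog_arm", "data": {"rows": [[0.5,0,-0.0024,0,0,0,0],[0.5,0,-0.0024,0,0,0,0],[0.5,0,-0.0024,0,0,0,0],[0.5,0,-0.0024,0,0,0,0],[0.5,0,-0.0024,0,0,0,0],[0.5,0,-0.0024,0,0,0,0],[0.5,0,-0.0024,0,0,0,0],[0.5,0,-0.0024,0,0,0,0],[0.5,0,-0.0024,0,0,0,0],[0.5,0,-0.0024,0,0,0,0],[0.5,0,-0.0024,0,0,0,0],[0.5,0,-0.0024,0,0,0,0]]}}

```text
time_s: 9.02
tool_pos: [0.508, -0.0147, 0.2224]
tool_rot: [180.0, 0.0, -8.0]
force: [0.7, -0.1, 0.4]
grip_width: 0.0436
```

Request:
{"op": "jog_arm", "data": {"rows": [[0.5,0,-0.0024,0,0,0,0],[0.5,0,-0.0024,0,0,0,0],[0.5,0,-0.0024,0,0,0,0],[0.5,0,-0.0024,0,0,0,0],[0.5,0,-0.0024,0,0,0,0],[0.5,0,-0.0024,0,0,0,0],[0.5,0,-0.002,0,0,0,0],[0.5,0,-0.0015,0,0,0,0],[0.5,0,-0.001,0,0,0,0],[0.5,0,0,0,0,0,0],[0.5,0,0,0,0,0,0],[0.5,0,0,0,0,0,0]]}}

```text
time_s: 10.02
tool_pos: [0.5105, 0.0036, 0.2224]
tool_rot: [180.0, 0.0, -8.0]
force: [-0.3, 0.0, -0.1]
grip_width: 0.0434
```

```bash
python3 m.py
```

```text
10.0167 [510.54870239   3.64450766 222.39971815] tool s -29.114467782960194 lat -0.6077711945271403 f [-0.26013921  0.03593316 -0.07232663]
side 0.67 [518.23310034  34.5833007 ] s 2.5830686431945082 lat 2.699290539096551
side outline 0.66 625 s0 5.5 yaw -0.0deg z0 33.6 lat [-44.314597    42.82757893]
top outline 0.38 59 s0 -3.5 yaw -36.7deg z0 21.8 lat [-80.19480247 -62.44938372]
```

Request:
{"op": "jog_arm", "data": {"rows": [[0.5,0,-0.0015,0,0,0,0],[0.5,0,-0.002,0,0,0,0],[0.5,0,-0.0024,0,0,0,0],[0.5,0,-0.0024,0,0,0,0],[0.5,0,-0.0024,0,0,0,0],[0.5,0,-0.0024,0,0,0,0],[0.5,0,-0.0024,0,0,0,0],[0.5,0,-0.0024,0,0,0,0],[0.5,0,-0.0024,0,0,0,0],[0.5,0,-0.0024,0,0,0,0],[0.5,0,-0.0024,0,0,0,0],[0.5,0,-0.0024,0,0,0,0]]}}

```text
time_s: 11.32
tool_pos: [0.5144, 0.0312, 0.2224]
tool_rot: [180.0, 0.0, -8.0]
force: [-0.0, 0.0, 0.3]
grip_width: 0.0433
```

Request:
{"op": "jog_arm", "data": {"rows": [[0.5,0,-0.002,0,0,0,0],[0.5,0,-0.002,0,0,0,0],[0.5,0,-0.0015,0,0,0,0],[0.5,0,-0.001,0,0,0,0],[0.5,0,-0.001,0,0,0,0],[0.5,0,0,0,0,0,0],[0.5,0,0,0,0,0,0],[0.5,0,0,0,0,0,0],[0.5,0,0,0,0,0,0],[0.5,0,0,0,0,0,0],[0.5,0,0,0,0,0,0]]}}

```text
time_s: 12.23
tool_pos: [0.5154, 0.0383, 0.2224]
tool_rot: [180.0, -0.0, -8.0]
force: [-0.5, -0.5, -0.3]
grip_width: 0.0439
```

```bash
python3 m.py; python3 - <<'E'
import cv2
im=cv2.imread('pics/side_m.png'); cv2.imwrite('pics/side2.png',cv2.resize(im[200:330,230:400],None,fx=4.5,fy=4.5,interpolation=cv2.INTER_CUBIC))
E
```

```text
12.2333 [515.38954504  38.31754892 222.43315499] tool s 5.884720196039961 lat -0.6348897107736705 f [-0.52364462 -0.51883355 -0.29135233]
side 0.64 [523.45416213  70.55455611] s 38.92033908992115 lat 2.8681372118455526
side outline 0.66 657 s0 40.5 yaw 0.3deg z0 33.7 lat [-44.36492801  42.94833152]
```

View pics/side2.png

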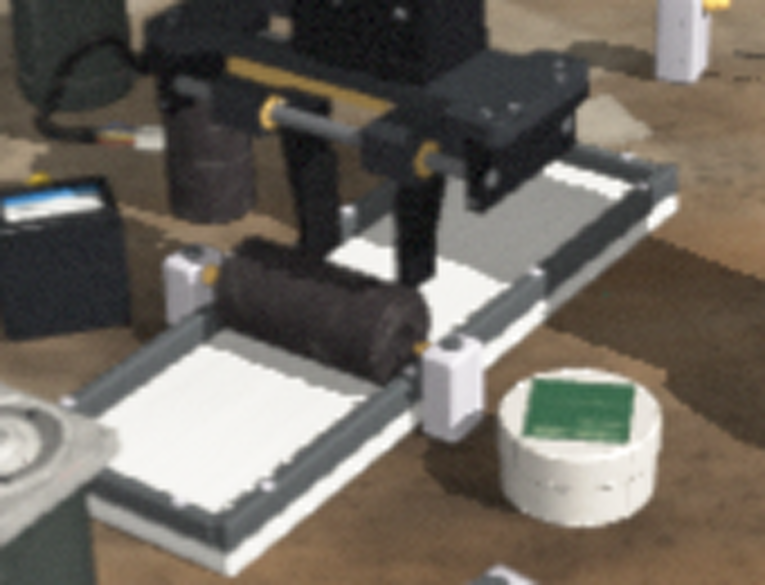

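Request:
{"op": "jog_arm", "data": {"rows": [[0.5,0,0.002,0,0,0,0],[0.5,0,0.005,0,0,0,0],[0.5,0,0.012,0,0,0,0],[0.5,0,0.03,0,0,0,0],[0.5,0,0.038,0,0,0,0],[0.5,0,0.038,0,0,0,0],[0.5,0,0.038,0,0,0,0],[0.5,0,0.038,0,0,0,0],[0.5,0,0.02,0,0,0,0],[0.5,0,0,0,0,0,0],[0.5,0,0,0,0,0,0]]}}

```text
time_s: 13.45
tool_pos: [0.4842, -0.1823, 0.2223]
tool_rot: [180.0, 0.0, -8.2]
force: [0.5, 0.3, -0.7]
grip_width: 0.0433
```

```bash
python3 m.py; python3 - <<'E'
import cv2
im=cv2.imread('pics/top_m.png'); cv2.imwrite('pics/top2.png',cv2.resize(im[190:300,205:385],None,fx=4.4,fy=4.4,interpolation=cv2.INTER_CUBIC))
E
```

```text
13.45 [ 484.1970189  -182.2635567   222.32552046] tool s -216.8263355040861 lat -0.8547169089579257 f [ 0.54579455  0.25144709 -0.67504018]
side 0.57 [525.04092593  73.84554813] s 42.398981357840576 lat 3.981585480428664
side outline 0.93 650 s0 40.6 yaw 0.4deg z0 33.6 lat [-44.58532704  43.10030515]
top 0.78 [518.54498686  82.72481423] s 50.286519260070406 lat -3.68361218514866
top outline 0.92 693 s0 42.4 yaw 0.5deg z0 34.9 lat [-44.66457711  42.1095942 ]
```

View pics/top2.png

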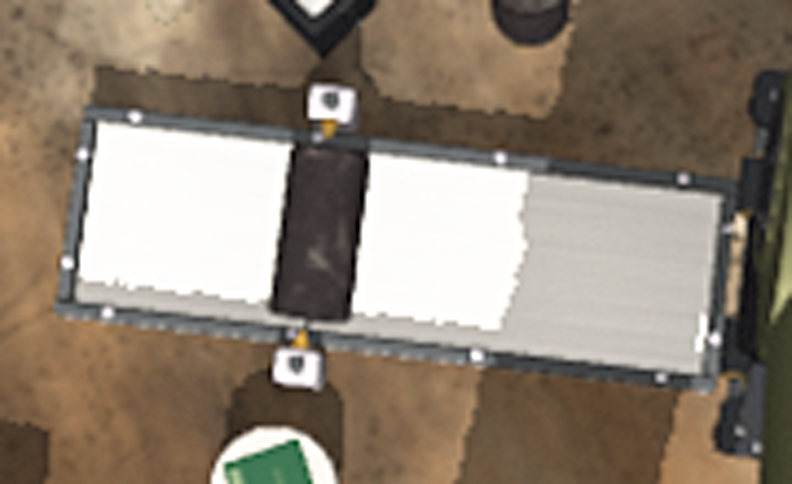

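```bash
python3 -c "
from h import *
print(env.sign_off())"
```

```text
the job is handed in; nothing more can be done
None
```

I rolled the bush along the track to the black line between the two pointers of the smallest index, the pair that straddles the track. I then backed the fingers away and handed the job in at about 14 s of the 42 s allowed.

I pushed with both fingertips about 6 mm above mid-height, at no more than 29 mm/s. I saw no force above about 1 N at the ends of the moves.

**Position along the track:** the line lies about 43–44 mm past the track's centre.

| Last check | Bush axis past track centre |
|---|---|
| Fit to depth, top camera | 42.4 mm |
| Fit to depth, side camera | 40.6 mm |
| Final top picture, by eye | 2–4 mm short of the pointers |

The axis is therefore about 1–4 mm short of the pointers, inside the 1 cm allowed, and within about 0.5° of square to the track.

**At rest:** the side-camera fit read the same before and after I withdrew the fingers (40.5 and 40.6 mm), so the bush is lying still. The gripper is clear of everything, and I saw nothing else moved.

**One reading disagreed:** the top-camera landmark network put the bush centre at 50.3 mm, which would be about 7 mm past the line. I went with the depth fits and the picture, which agreed with each other.

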